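# Start the curing turntable from its console

## Robot

A 6-joint arm with a two-finger parallel gripper is mounted at the origin on the work surface. World frame = base frame: x ahead of the robot, y to its left, z up, the work surface at z = 0. Lengths are in m, angles in rad, forces in N, time in s.
With the tool pointing down it reaches from about 0.375 to 0.9 m from the base axis. Payload 3.1 kg.
Tool frame: the origin (TCP) lies midway between the tips of the shut fingers; the grasp point (between the pads) lies 19 mm behind it; z points along the fingers, y is the direction in which the jaws open and shut (so a half turn about z gives the same grasp; the last joint's range is limited). The gripper opens to 87 mm and grips with 3 to 60 N. Pads are 19 mm wide; open, the fingers measure 117 mm over their backs; the gripper's body (75 mm by 190 mm) begins 51 mm behind the grasp point.
Start: joints at [1.004, 0.527, 1.433, -0, 1.181, -0.178], TCP at [0.237, 0.578, 0.197] pointing down, gripper open.
Joint ranges: [-3.08, 3.08], [-0.75, 2.2], [0.22, 2.44], [-1.43, 4.57], [0, 2.65], [-2.85, 2.85]. Speed limits (rad/s): [2.79, 2.79, 3.14, 3.14, 3.14, 3.14].

## Interface

Orientations are given as a unit quaternion [x, y, z, w].
In Python, from rig import robot gives the robot as it stands.
- The arm moves only by the tool move_arm, never from a script. Its argument "rows" is one flat list of numbers, 7 for each row, row after row: the shift along the world's x, y, z in mm, then the turn, a rotation vector about the world's x, y, z in rad, then the closure, from 0 (fully open) to 1 (shut). A call has 1 to 12 rows; each row shifts and turns the commanded pose from where the row before left it; what a row does not reach is not made up. A row lasts 1/10 s, in which the tool goes at most 50 mm and 8.59 degrees, less where a joint would pass 70% of its speed; a pose out of reach is approached as far as the arm can. A call with a gripper value outside its range is refused whole. The fingers move at their own pace and stop on an object; "grip_force" is the grip in N (left out, the last holds). Time passes only in rows, so rows that do not move let the fingers close. It gives the time, the measured TCP pose, the force and the opening at its end, in the units of the state.
- robot.get_obs(): the state, without advancing time (a new reading comes with each control period).
- robot.camera(name): name is "scene" or "top" or "wrist"; returns a dict with "color" (420x560x3 uint8, red, green, blue), "z_map" (420x560 float32, m along the optical axis (not along the pixel's ray), 0 where there is no reading), "camera_matrix" (3x3 intrinsics, pixels), "R" (3x3) and "t" (3): a world point X has camera coordinates R X + t; the wrist camera has in their place "tool_from_camera" (4x4, takes a point from camera to tool coordinates, whose origin is the TCP and whose axes are the flange's). Camera axes: x right, y down, z forward; pixel columns grow to the right and rows downward; lengths in m; the calibration is good to about 2 mm. The wrist camera is an equidistant fisheye: a pixel r from the principal point sees the ray r / f radians off the axis. A picture is of the moment at which its call begins: read the wrist's pose just before it.
- robot.hand_in(): hands the job in, once; it reports no verdict.
Trained networks look in the newest picture that a camera, given by its name, has taken for a name from the list of things; names that differ only in an ending like _2 or _b are one class to them, and where a whole thing is asked for, a point or a joint stands for the part that bears it (a point fixed in the world has none). Each returns a list of dicts, best first, with "conf" (0 to 1); they miss things now and then, are a little off and sometimes report something else, mostly with a low value. They report only what shows in the picture. A call takes as long as a camera call.
- robot.search_frame(camera, thing): "at" ([column, row] in pixels, amid what is visible of it).
- robot.spot_point(camera, thing): "at" ([column, row] in pixels: a listed point, or the origin of a listed thing).
The state is a dict: "time": time; "q": joint angles; "joint_velocities": joint speeds; "joint_torque": joint torques, N m; "position": TCP position; "tool_rot": TCP orientation; "ft_force": force on the tool from outside, world axes, zero at the start; "moment": the same for the moment, N m; "grip_width": finger opening in m.
Only numpy, scipy, OpenCV 4.12 (cv2) and the standard library are available. Lean on these libraries where they do the work, as an engineer would, in place of code of your own. Each camera call takes 0.05 s, during which the arm holds its last target.

## Task

Start the curing cycle for the painted figure from the console with the four modules: press the raised end of the mains rocker fully down, then press the round lamp button in until it latches, then press the long turntable key fully down, hold it there for about two seconds and let it come up again. Each control must be fully set before the next one is pressed. Nothing is to be picked up: leave the timer dial at its setting and the figure, the paint pot, the cup and the spatula where they are.

Things in the scene. Friction and masses are not known exactly. Their poses are not given: they have to be found in the camera images.
- console: Fixed grey rack plate, 130 mm deep (x) by 320 mm wide (y); origin under its centre on the table, x away from the robot at yaw 0. On it four black modules, 110 x 70 mm, in a row along y, 75 mm between centres, in any order, turned as the console is, flat tops 60 mm above the table. Each has one white control at its centre: rocker, round button, long key or dial.
- rocker_end (a point): Point on the face of the rocker's raised far half, 25 mm from the pivot; moves with it. The rocker is a V-shaped paddle 68 mm long (along console x), 40 mm wide, pivoting at its module's centre 66 mm above the table. Off: the far (console +x) half slopes up 23 degrees, its end 13 mm above the level near half. On: the far half lies level, 66 mm above the table.
- rocker (a joint): Rocker angle in rad, 0 = off (far end up), 0.4 = fully on (far end down at its stop). A stiff hinge: about 3 N at the listed point moves it and it stays where it is left.
- latch_top (a point): Centre of the top face of the round lamp button, a cap 34 mm in diameter. It moves with the button: 75 mm above the table when out, 67 mm when fully in.
- latch (a joint): Travel of the round button in m, 0 = out, 0.008 = fully in at its stop. It takes about 4 N to push, straight down, and stays in when released.
- key_top (a point): Centre of the top face of the long turntable key, a bar 74 mm long (along console x) by 18 mm wide. It moves with the key: 72 mm above the table when up, 66 mm when fully down.
- key (a joint): Travel of the long key in m, 0 = up, 0.006 = fully down at its stop. Sprung: 2.4 N starts it, 6 N holds it fully down; it comes up by itself when let go.
- dial_mark (a point): Black mark on the grip of the timer dial, 17 mm from the dial's axis, 84 mm above the table. The dial is a 40 mm disc with a bar grip across it; its axis is the centre of its module. It turns easily and must keep its setting.
- figure_mid (a point): Centre, half-way up, of the painted figure with a cone hat, about 100 mm tall on a round 48 mm base. It stands loose on a fixed round turntable 124 mm across and 30 mm high, which has a lamp on an arm over it (on the +y side, top 245 mm above the table).
- pot_mid (a point): Centre of a loose paint pot with a white cap, 48 mm in diameter, 50 mm tall, beyond the console.
- cup_mid (a point): Centre of a loose white cup, 72 mm in diameter, 80 mm tall, on the robot's right of the console.
- modeller_grip (a point): Grip of a loose modelling spatula 170 mm long, lying flat on the table beyond the console.

How it is judged:
On the way, in this order (a step that is already met when the one before it is completed fails the run):
1. the rocker is pressed fully on (value of joint rocker above 0.32 rad), for 0.1 s.
2. with the rocker on, the round button is pressed in until it latches (value of joint rocker above 0.32 rad and value of joint latch above 0.006 m), for 0.1 s.
3. with both set, the long key is held fully down for at least 1.2 s (all of step 2 and value of joint key above 0.0042 m), for 1.2 s.
At the end, for the whole second after the job is handed in: Rocker on (beyond 0.32 rad), round button latched in (beyond 6 mm), long key up again (under 1 mm), dial mark within 6 mm, figure within 20 mm and pot, cup and spatula within 30 mm of where they started (all of step 2 and value of joint key below 0.001 m and not (distance of dial_mark from where it was at the start of the episode above 0.006 m) and not (distance of figure_mid from where it was at the start of the episode above 0.02 m) and not (distance of pot_mid from where it was at the start of the episode above 0.03 m) and not (distance of cup_mid from where it was at the start of the episode above 0.03 m) and not (distance of modeller_grip from where it was at the start of the episode above 0.03 m)); the robot touches nothing.
It fails at once if the round button is pressed before the rocker is on (value of joint latch above 0.003 m and not (value of joint rocker above 0.32 rad)).
It fails at once if the long key is pressed before the rocker is on and the round button latched (value of joint key above 0.0025 m and not (value of joint rocker above 0.32 rad and value of joint latch above 0.006 m)).
It fails at once if the timer dial is turned from its setting (mark moved more than 6 mm) (distance of dial_mark from where it was at the start of the episode above 0.006 m).
It fails at once if the figure is lifted, pushed more than 20 mm or tipped (distance of figure_mid from where it was at the start of the episode above 0.02 m).
It fails at once if the pot, the cup or the spatula is lifted or pushed more than 30 mm (distance of any of pot_mid, cup_mid, modeller_grip from where it was at the start of the episode above 0.03 m).
It also fails if it takes over 45 s, if anything falls off the work surface, if the arm or the gripper's body presses on something with over 40 N, if the wrist force passes 120 N, or if a joint passes its speed limit or range.

## Working session

There is one attempt and no reset: what is moved stays moved. The work goes in short steps, Python scripts to look and compute and a tool call to move; the robot and the scene stay as the last step left them, time stands still between calls to the robot, and variables do not carry over. Pictures are saved under pics/ and viewed, and the job is handed in when it is done.

Besides the shell and the picture viewer there is one more tool, called after ">>>" as name(argument=value, ...) on one line, values as JSON. move_arm: Moves the arm, as the interface text tells. Its arguments: {"type":"object","properties":{"rows":{"type":"array","items":{"type":"number"}},"grip_force":{"type":"number"}},"required":["rows"]}

```bash
mkdir -p pics; cat > h.py <<'E'
from rig import robot
import numpy as np, cv2
def world(c,u,v,z=None):
    K=c["camera_matrix"];R=np.array(c["R"]);t=np.array(c["t"])
    d=np.linalg.inv(K)@np.array([u,v,1.0])
    o=-R.T@t
    w=R.T@d
    if z is None:
        zz=c["z_map"][int(round(v)),int(round(u))]; return o+w*zz
    return o+w*(z-o[2])/w[2]
E
python3 - <<'E'
from h import *
o=robot.get_obs();print(o)
for n in ["scene","top"]:
    c=robot.camera(n); cv2.imwrite(f"pics/{n}0.png",c["color"][:,:,::-1])
    np.savez(f"{n}.npz",**{k:c[k] for k in("z_map","camera_matrix","R","t")})
    for th in ["console","rocker_end","latch_top","key_top","dial_mark","figure_mid","pot_mid","cup_mid","modeller_grip"]:
        r=robot.spot_point(n,th)
        for x in r[:2]:
            print(n,th,round(x["conf"],2),np.round(x["at"]),np.round(world(c,*x["at"]),3))
print(robot.get_obs()["time"])
E
```

```text
{'time': 0.0, 'q': array([ 1.00351581e+00,  5.28453475e-01,  1.43388724e+00,  2.87561150e-05,
        1.18141022e+00, -1.78506215e-01]), 'joint_velocities': array([ 0.00040482,  0.00022718,  0.00202422,  0.00046279,  0.00012787,
       -0.00058715]), 'joint_torque': array([-3.29592667e-04, -4.40043390e+01, -1.76591223e+01,  6.31129090e-02,
        5.81574161e-02, -1.71666165e-04]), 'position': array([0.23645065, 0.57770275, 0.19638429]), 'tool_rot': array([ 1.93170521e-01,  9.81164607e-01, -1.00013852e-03, -4.05526742e-04]), 'ft_force': array([-0.1869839 , -0.55138492, -0.24026596]), 'moment': array([ 0.02710728, -0.03497699, -0.01025625]), 'grip_width': 0.08697951001654756}
scene console 0.58 [283. 192.] [ 0.565 -0.037  0.057]
scene rocker_end 0.53 [250. 165.] [ 0.587 -0.174  0.073]
scene latch_top 0.48 [318. 197.] [0.5   0.046 0.071]
scene key_top 0.54 [272. 170.] [ 0.538 -0.125  0.058]
scene dial_mark 0.74 [406. 312.] [0.582 0.458 0.121]
scene dial_mark 0.62 [290. 181.] [ 0.524 -0.055  0.061]
scene figure_mid 0.97 [406. 314.] [0.585 0.462 0.119]
scene figure_mid 0.53 [223. 233.] [ 0.787 -0.039  0.049]
scene pot_mid 0.2 [273. 171.] [ 0.541 -0.118  0.059]
scene cup_mid 0.56 [216. 126.] [ 0.583 -0.366  0.08 ]
scene modeller_grip 0.64 [276. 284.] [0.761 0.171 0.024]
scene modeller_grip 0.53 [251. 163.] [ 0.582 -0.178  0.074]
top console 0.57 [302. 256.] [ 0.531 -0.062  0.059]
top rocker_end 0.71 [344. 236.] [ 0.584 -0.164  0.075]
top latch_top 0.69 [256. 266.] [0.5   0.054 0.075]
top key_top 0.69 [318. 250.] [ 0.545 -0.1    0.072]
top key_top 0.48 [219. 171.] [0.763 0.171 0.017]
top dial_mark 0.58 [294. 253.] [ 0.535 -0.04   0.085]
top pot_mid 0.53 [300. 168.] [ 0.767 -0.051  0.052]
top cup_mid 0.61 [344. 233.] [ 0.589 -0.166  0.08 ]
top cup_mid 0.27 [221. 174.] [0.753 0.166 0.02 ]
top modeller_grip 0.71 [223. 174.] [0.755 0.159 0.015]
top modeller_grip 0.65 [102. 232.] [0.564 0.431 0.12 ]
1.0
```

```bash
python3 - <<'E'
import cv2
a=cv2.imread("pics/top0.png");cv2.imwrite("pics/topz.png",cv2.resize(a[190:310,215:385],None,fx=4.7,fy=4.7,interpolation=cv2.INTER_CUBIC))
E
```

```text
(no output)
```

View pics/top0.png

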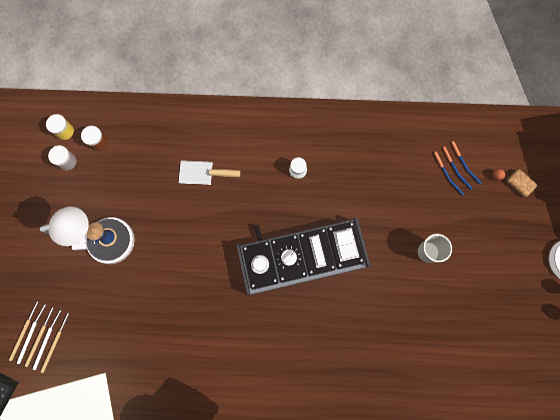

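View pics/scene0.png

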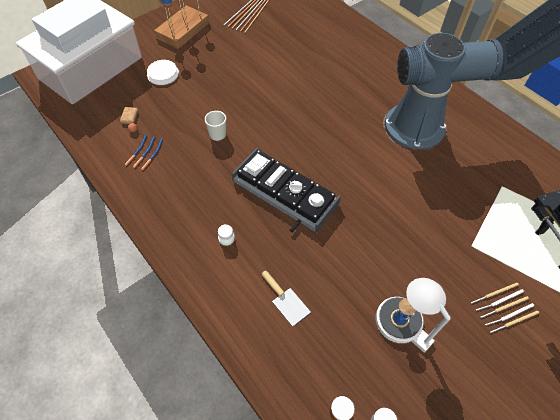

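```bash
ls pics
```

```text
scene0.png
top0.png
topz.png
```

View pics/topz.png

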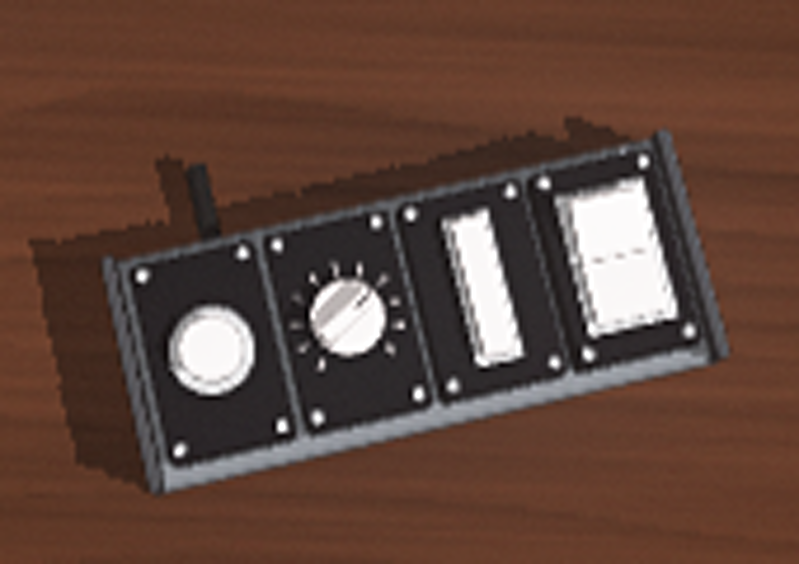

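```bash
python3 - <<'E'
import numpy as np
from h import world
c=dict(np.load("top.npz"))
f=lambda x,y:(x/4.7+215-.4,y/4.7+190-.4)
P={}
for n,(x,y),z in [("button",(211,350),.075),("dialc",(348,317),.08),("key",(483,288),.072),("piv",(618,256),.066),("rock_end",(613,222),.076),
  ("tlscrew",(142,275),.06),("brscrew",(690,331),.06),("trs",(643,161),.06),("bls",(180,450),.06)]:
    P[n]=world(c,*f(x,y),z); print(n,P[n].round(4),world(c,*f(x,y)).round(4))
d=P["piv"]-P["button"];print(np.linalg.norm(d[:2]),np.arctan2(d[0],-d[1]))
s=(P["tlscrew"]+P["brscrew"]+P["trs"]+P["bls"])/4;print("centre",s)
v=P["trs"]-P["tlscrew"];w=P["brscrew"]-P["bls"];print(np.arctan2(v[0],-v[1]),np.arctan2(w[0],-w[1]))
yaw=np.arctan2(d[0],-d[1])
for k in (-1.5,-.5,.5,1.5): print(k,s[:2]+k*.075*np.array([np.sin(yaw),-np.cos(yaw)]))
E
```

```text
button [0.5046 0.0454 0.075 ] [0.505  0.0455 0.0717]
dialc [ 0.5241 -0.0269  0.08  ] [ 0.523  -0.0268  0.0883]
key [ 0.5432 -0.0989  0.072 ] [ 0.5424 -0.0985  0.0775]
piv [ 0.564 -0.172  0.066] [ 0.5645 -0.1724  0.0632]
rock_end [ 0.5808 -0.1679  0.076 ] [ 0.5809 -0.168   0.0757]
tlscrew [0.5457 0.0855 0.06  ] [0.5459 0.0856 0.0582]
brscrew [ 0.5254 -0.2118  0.06  ] [ 0.5252 -0.2115  0.0622]
trs [ 0.6183 -0.1864  0.06  ] [ 0.6181 -0.1863  0.0606]
bls [0.4524 0.0603 0.06  ] [0.4525 0.0604 0.0584]
0.22537753409315983 0.26702893124476484
centre [ 0.53544646 -0.0631115   0.06      ]
0.2609073005950852 0.2622756715163653
-1.5 [0.50576144 0.0454014 ]
-0.5 [ 0.52555145 -0.02694053]
0.5 [ 0.54534147 -0.09928247]
1.5 [ 0.56513148 -0.1716244 ]
```

>>> move_arm(rows=[19.4, -41.3, 0, 0, 0, 0, 1, 19.4, -41.3, 0, 0, 0, 0.06, 1, 19.4, -41.3, 0, 0, 0, 0.06, 1, 19.4, -41.3, 0, 0, 0, 0.06, 1, 19.4, -41.3, 0, 0, 0, 0.06, 1, 19.4, -41.3, 0, 0, 0, 0.06, 1, 19.4, -41.3, 0, 0, 0, 0.06, 1, 19.4, -41.3, 0, 0, 0, 0.06, 1, 19.4, -41.3, 0, 0, 0, 0.06, 1, 19.4, -41.3, 0, 0, 0, 0.06, 1, 19.4, -41.3, 0, 0, 0, 0.06, 1, 19.4, -41.3, 0, 0, 0, 0.05, 1])

```text
time: 2.2
position: [0.4704, 0.0809, 0.1977]
tool_rot: [-0.131, 0.991, -0.0, 0.0]
ft_force: [0.1, 0.4, 0.1]
grip_width: 0.0027
```

>>> move_arm(rows=[19.4, -41.3, 0, 0, 0, 0, 1, 19.4, -41.3, 0, 0, 0, 0, 1, 19.4, -41.3, 0, 0, 0, 0, 1, 19.4, -41.3, 0, 0, 0, 0, 1, 19.4, -41.3, -20, 0, 0, 0, 1, 19.4, -41.3, -20, 0, 0, 0, 1, 0, 0, -20, 0, 0, 0, 1, 0, 0, 0, 0, 0, 0, 1])

```text
time: 3.0
position: [0.5841, -0.1655, 0.1342]
tool_rot: [-0.129, 0.992, 0.002, -0.003]
ft_force: [-0.7, -0.3, -0.3]
grip_width: 0.0003
```

```bash
python3 - <<'E'
from h import *
from scipy.spatial.transform import Rotation as Ro
o=robot.get_obs();c=robot.camera("wrist");cv2.imwrite("pics/w1.png",c["color"][:,:,::-1])
T=np.array(c["tool_from_camera"]);K=c["camera_matrix"]
R=Ro.from_quat(o["tool_rot"]).as_matrix();print(o["position"],T.round(3),K)
img=c["color"][:,:,::-1].copy()
for p in [(.5867,-.166,.0758),(.5645,-.172,.066),(.5445,-.099,.072),(.505,.0454,.075),tuple(o["position"])]:
    q=R.T@(np.array(p)-o["position"]); q=np.linalg.inv(T)@np.r_[q,1]
    th=np.arctan2(np.hypot(q[0],q[1]),q[2]);ph=np.arctan2(q[1],q[0])
    u=K[0,2]+K[0,0]*th*np.cos(ph);v=K[1,2]+K[1,1]*th*np.sin(ph);print(p,u,v)
    cv2.drawMarker(img,(int(round(u)),int(round(v))),(0,0,255),0,10,1)
cv2.imwrite("pics/w1m.png",img)
E
```

```text
[ 0.58407536 -0.16552464  0.13423103] [[ 0.001 -0.966 -0.259  0.071]
 [ 1.     0.001 -0.001  0.   ]
 [ 0.001 -0.259  0.966 -0.187]
 [ 0.     0.     0.     1.   ]] [[325.1922621    0.         279.09859244]
 [  0.         325.1922621  208.87417851]
 [  0.           0.           1.        ]]
(0.5867, -0.166, 0.0758) 277.17013719481196 218.62657805617252
(0.5645, -0.172, 0.066) 277.03992080516497 187.54839194027934
(0.5445, -0.099, 0.072) 371.25525633501775 188.7921906833719
(0.505, 0.0454, 0.075) 515.4493372881418 191.4131617511021
(np.float64(0.5840753560288156), np.float64(-0.16552463506952403), np.float64(0.13423103439276102)) 278.8253754192212 241.80333755352544
```

View pics/w1m.png

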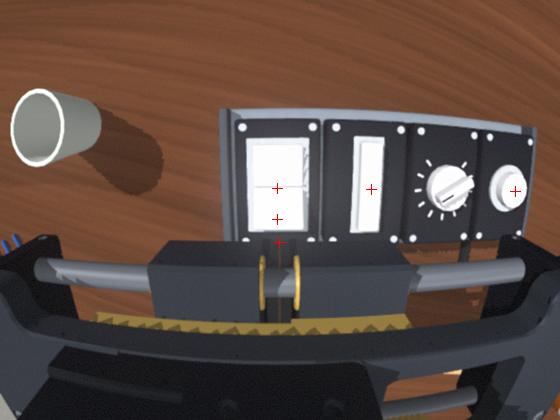

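>>> move_arm(rows=[2.5, 0, -20, 0, 0, 0, 1, 0, 0, -20, 0, 0, 0, 1, 0, 0, -10, 0, 0, 0, 1, 0, 0, -5, 0, 0, 0, 1, 0, 0, -4, 0, 0, 0, 1, 0, 0, -4, 0, 0, 0, 1, 0, 0, -3, 0, 0, 0, 1, 0, 0, -2, 0, 0, 0, 1, 0, 0, 0, 0, 0, 0, 1, 0, 0, 0, 0, 0, 0, 1])

```text
time: 4.05
position: [0.5887, -0.1652, 0.0695]
tool_rot: [-0.13, 0.991, -0.0, 0.0]
ft_force: [0.7, 0.3, -0.6]
grip_width: 0.0005
```

>>> move_arm(rows=[0, 0, -2, 0, 0, 0, 1, 0, 0, -2, 0, 0, 0, 1, 0, 0, -1, 0, 0, 0, 1, 0, 0, 0, 0, 0, 0, 1])

```text
time: 4.45
position: [0.5884, -0.165, 0.0641]
tool_rot: [-0.13, 0.991, 0.0, -0.0]
ft_force: [-1.5, -0.4, -0.7]
grip_width: 0.0004
```

>>> move_arm(rows=[0, 0, -1, 0, 0, 0, 1, 0, 0, -1, 0, 0, 0, 1, 0, 0, 0, 0, 0, 0, 1])

```text
time: 4.75
position: [0.5885, -0.165, 0.0622]
tool_rot: [-0.13, 0.991, 0.0, -0.0]
ft_force: [-0.4, 0.2, -0.8]
grip_width: 0.0006
```

```bash
python3 - <<'E'
from h import *
o=robot.get_obs();print(o["position"],o["ft_force"],o["moment"],o["joint_torque"])
c=robot.camera("scene");cv2.imwrite("pics/s2.png",cv2.resize(c["color"][120:260,200:360,::-1],None,fx=4.5,fy=4.2,interpolation=cv2.INTER_CUBIC))
E
```

```text
[ 0.58847694 -0.16502072  0.06220555] [-0.41166441  0.22168448 -0.77072465] [0.07423906 0.00680047 0.0618631 ] [-8.55416263e-03 -4.57505608e+01 -1.27798533e+01 -6.05529710e-02
  1.98133924e-02 -2.32977291e-04]
```

View pics/s2.png

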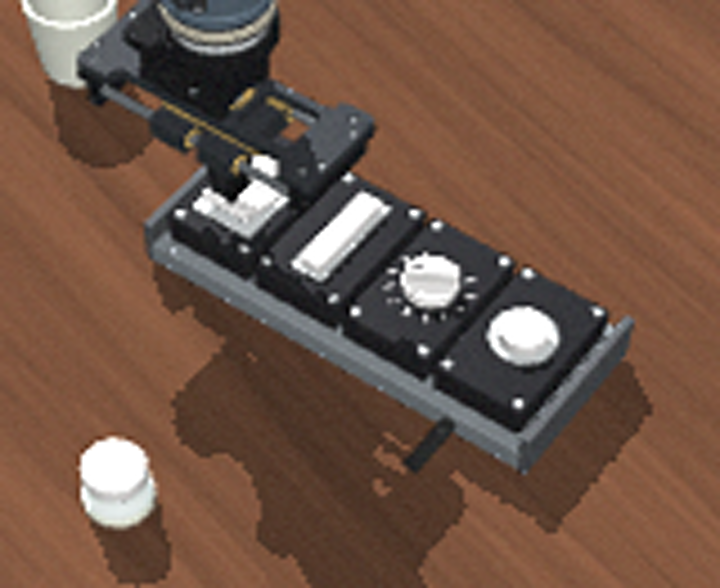

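>>> move_arm(rows=[0, 0, -1, 0, 0, 0, 1, 0, 0, -1, 0, 0, 0, 1, 0, 0, 0, 0, 0, 0, 1])

```text
time: 5.1
position: [0.5884, -0.165, 0.0602]
tool_rot: [-0.13, 0.991, 0.0, -0.0]
ft_force: [-0.2, -0.3, 0.7]
grip_width: 0.0004
```

>>> move_arm(rows=[0, 0, 20, 0, 0, 0, 1, 0, 0, 40, 0, 0, 0, 1, 0, 0, 40, 0, 0, 0, 1, 0, 0, 0, 0, 0, 0, 1])

```text
time: 5.5
position: [0.5927, -0.167, 0.1664]
tool_rot: [-0.13, 0.991, -0.004, 0.005]
ft_force: [0.2, -1.3, 0.1]
grip_width: 0.0006
```

```bash
python3 - <<'E'
from h import *
o=robot.get_obs();print(o["position"],o["ft_force"])
c=robot.camera("scene");b=cv2.imread("pics/scene0.png")
f=lambda a:cv2.resize(a[140:240,220:350],None,fx=6,fy=6,interpolation=cv2.INTER_CUBIC)
cv2.imwrite("pics/s3.png",f(c["color"][:,:,::-1]));cv2.imwrite("pics/s0z.png",f(b))
w=robot.camera("wrist");cv2.imwrite("pics/w3.png",w["color"][:,:,::-1])
E
```

```text
[ 0.59273584 -0.16695236  0.16642246] [ 0.18753741 -1.34155899  0.05798428]
```

View pics/s3.png

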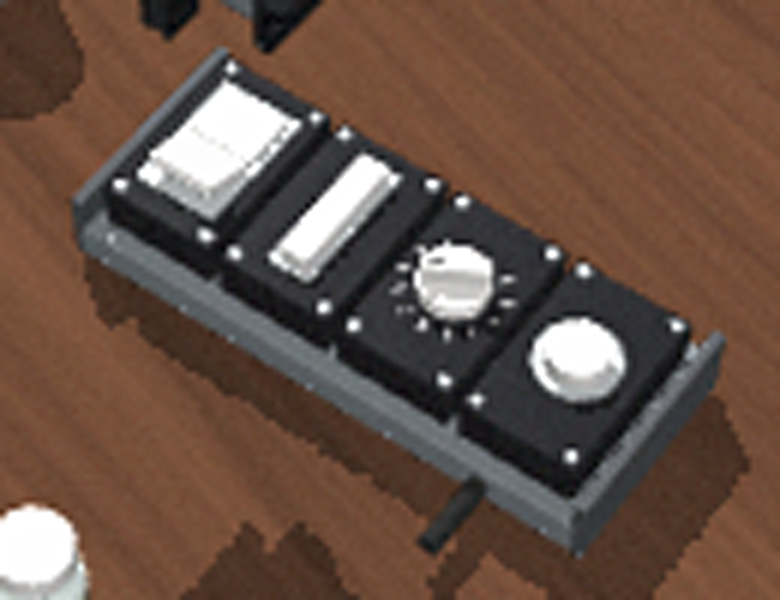

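View pics/s0z.png

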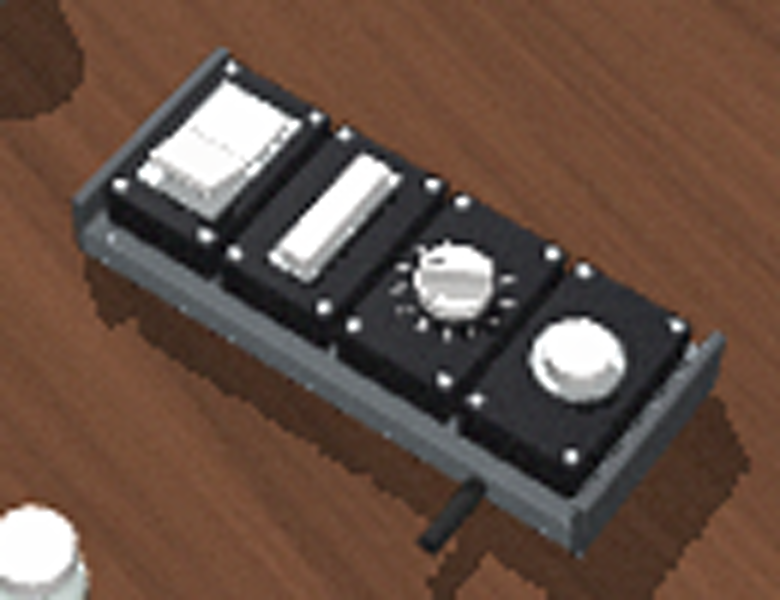

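View pics/w3.png

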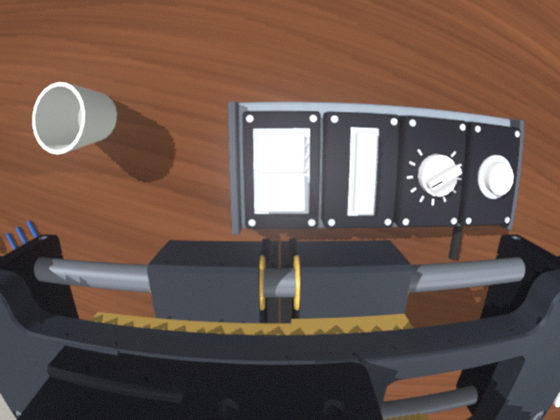

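```bash
python3 - <<'E'
import numpy as np
for n in("scene","top"):
    c=np.load(n+".npz")
    for p in [(.5885,-.165,.062),(.5885,-.165,.082),(.5645,-.172,.066),(.5927,-.167,.1664),(.5867,-.166,.0758),(.597,-.1635,.079)]:
        x=c["R"]@np.array(p)+c["t"];u=c["camera_matrix"]@x;print(n,p,(u[:2]/u[2]).round(1))
E
python3 - <<'E'
from h import *
c=robot.camera("scene");cv2.imwrite("pics/s4.png",cv2.resize(c["color"][20:220,150:410,::-1],None,fx=3,fy=3,interpolation=cv2.INTER_CUBIC))
c=robot.camera("top");cv2.imwrite("pics/t4.png",cv2.resize(c["color"][150:350,200:460,::-1],None,fx=3,fy=3,interpolation=cv2.INTER_CUBIC))
np.savez("top4.npz",z=c["z_map"])
E
```

```text
scene (0.5885, -0.165, 0.062) [251.6 169. ]
scene (0.5885, -0.165, 0.082) [251.4 165.1]
scene (0.5645, -0.172, 0.066) [256.3 163.1]
scene (0.5927, -0.167, 0.1664) [248.7 147.8]
scene (0.5867, -0.166, 0.0758) [251.7 165.9]
scene (0.597, -0.1635, 0.079) [249.5 167.4]
top (0.5885, -0.165, 0.062) [343.2 234.8]
top (0.5885, -0.165, 0.082) [344.2 233.4]
top (0.5645, -0.172, 0.066) [346.1 243.9]
top (0.5927, -0.167, 0.1664) [349.7 225.2]
top (0.5867, -0.166, 0.0758) [344.3 234.5]
top (0.597, -0.1635, 0.079) [343.5 230.3]
```

View pics/s4.png

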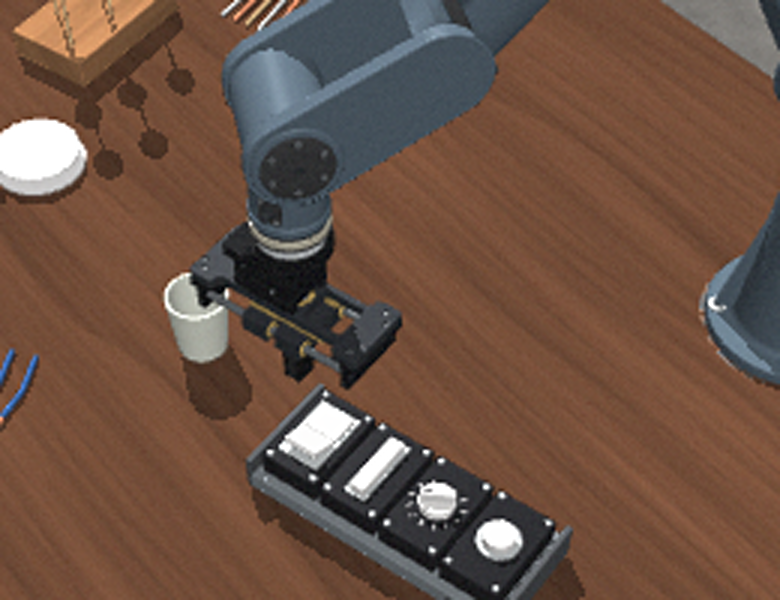

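View pics/t4.png

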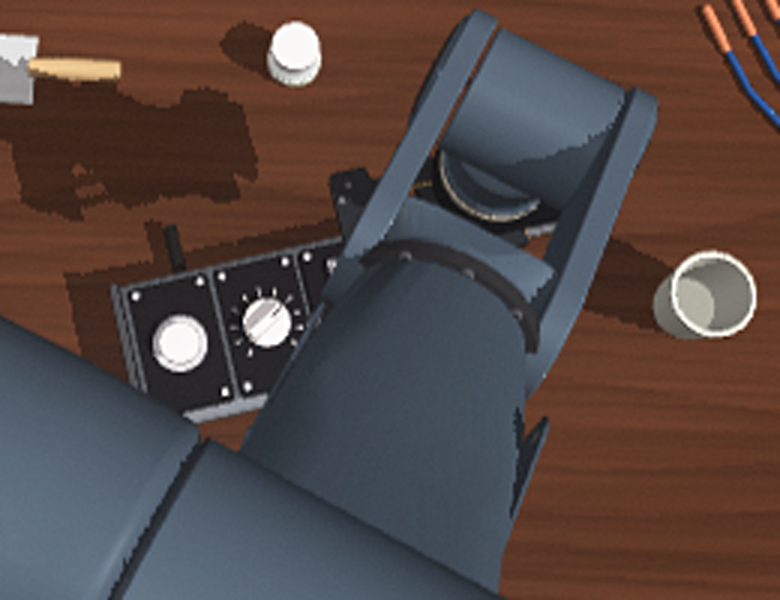

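```bash
python3 - <<'E'
from h import *
c=robot.camera("scene");a=np.load("scene.npz")["z_map"];b=c["z_map"]
d=(c["color"][:,:,::-1].astype(int)-cv2.imread("pics/scene0.png")).__abs__().sum(2)
print((d[150:185,238:270]>40).sum(), np.round((b-a)[158:182:3,240:270:3]*1000,1))
# heights map along rocker axis in console frame
for k in np.arange(-34,38,4)/1000:
    p=np.array([.5645,-.172])+k*np.array([np.cos(.264),np.sin(.264)])
    # project at z .07, sample depth in original & new
    for z in (.07,):
        x=c["R"]@np.r_[p,z]+c["t"];u=c["camera_matrix"]@x;u=u[:2]/u[2]
        cc=dict(c);w1=world(cc,*u);cc["z_map"]=a;w0=world(cc,*u);print(round(k*1000),u.round(1),w0.round(4),w1.round(4))
E
```

```text
3 [[-1.3000e+00  7.5000e+00 -5.0000e-01  7.0000e-01 -5.1000e+00  1.8000e+00
   3.4000e+00 -7.5000e+00 -1.9000e+00  1.8000e+00]
 [ 6.2000e+00 -1.2000e+00  7.3000e+00  4.6000e+00 -1.9000e+00  2.8000e+00
   7.0000e-01 -4.7000e+00 -2.6000e+00 -1.4843e+03]
 [ 3.0000e+00  6.0000e+00  5.2000e+00 -5.2000e+00 -5.0000e-01 -1.4757e+03
  -3.8000e+00 -3.0000e-01 -6.1000e+00  5.0000e+00]
 [ 4.8000e+00 -7.0000e+00  7.0000e-01  1.0100e+01 -1.0000e+00 -9.0000e-01
   4.6000e+00 -7.0000e-01  9.3000e+00 -2.7000e+00]
 [-2.0000e+00  6.8000e+00 -4.3000e+00  5.0000e+00  5.0000e-01 -1.5000e+00
   5.6000e+00 -2.0000e-01 -5.0000e-01 -1.1000e+00]
 [ 1.9000e+00 -5.6000e+00 -4.0000e+00 -8.1000e+00  5.0000e-01  3.5000e+00
  -2.0000e+00  3.3000e+00  3.2000e+00  3.4000e+00]
 [-7.8000e+00 -1.0000e+00 -4.2000e+00  1.7000e+00 -4.0000e-01  1.4000e+00
  -7.7000e+00  0.0000e+00 -1.4000e+00 -3.1000e+00]
 [-5.0000e-01  3.4000e+00 -1.2000e+00  1.8000e+00 -1.0000e+00  2.4000e+00
  -4.9000e+00 -4.5000e+00 -6.9000e+00 -2.0000e-01]]
-34 [262.8 155.4] [ 0.5237 -0.1916  0.0534] [ 0.5248 -0.1902  0.0556]
-30 [262.  156.2] [ 0.5315 
[... 446 characters left out ...]
0.1756  0.0668]
-2 [256.6 161.9] [ 0.5615 -0.174   0.0677] [ 0.5601 -0.1759  0.0646]
2 [255.9 162.7] [ 0.5645 -0.1741  0.0658] [ 0.5639 -0.1751  0.0643]
6 [255.1 163.5] [ 0.5694 -0.1716  0.0681] [1.0924 0.5719 1.2393]
10 [254.3 164.3] [ 0.5725 -0.1717  0.0663] [ 0.5738 -0.1699  0.0691]
14 [253.5 165.1] [ 0.5782 -0.1681  0.0703] [ 0.58   -0.1656  0.0744]
18 [252.7 166. ] [ 0.5811 -0.1684  0.0682] [ 0.5847 -0.1632  0.0765]
22 [252.  166.8] [ 0.5874 -0.1638  0.0739] [ 0.5878 -0.1633  0.0748]
26 [251.2 167.6] [ 0.5924 -0.1611  0.0765] [ 0.5933 -0.1597  0.0787]
30 [250.4 168.4] [ 0.5957 -0.1609  0.0752] [ 0.5972 -0.1586  0.0788]
34 [249.6 169.3] [ 0.5976 -0.1628  0.0706] [ 0.5983 -0.1617  0.0723]
```

```bash
python3 - <<'E'
import cv2
a=cv2.imread("pics/s2.png");b=cv2.imread("pics/s4.png")
cv2.imwrite("pics/s2z.png",cv2.resize(a[100:300,130:390],None,fx=3,fy=3,interpolation=cv2.INTER_CUBIC))
E
```

```text
(no output)
```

View pics/s2z.png

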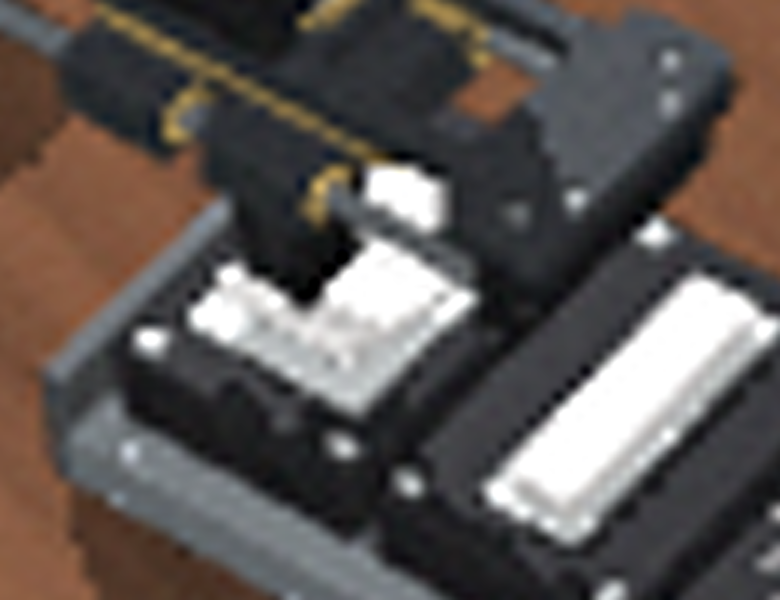

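```bash
python3 - <<'E'
from h import *
o=robot.get_obs();print(o["time"],o["position"],o["ft_force"],o["tool_rot"])
c=robot.camera("scene")
z=c["z_map"];
# points belonging to gripper near fingers
for v in range(132,152):
    print(v,[ (u,)+tuple((world(c,u,v)*1000).round().astype(int)) for u in (246,248,250,252) if z[v,u]>0])
E
```

```text
5.75 [ 0.58731167 -0.16445149  0.15875392] [-0.6845946   0.77190661 -0.79616762] [-1.30211622e-01  9.91484701e-01  9.69033261e-04 -1.44276141e-03]
132 [(246, np.int64(616), np.int64(-140), np.int64(276)), (248, np.int64(612), np.int64(-137), np.int64(275)), (250, np.int64(607), np.int64(-134), np.int64(275)), (252, np.int64(604), np.int64(-130), np.int64(276))]
133 [(246, np.int64(619), np.int64(-136), np.int64(277)), (248, np.int64(614), np.int64(-134), np.int64(276)), (250, np.int64(612), np.int64(-128), np.int64(279)), (252, np.int64(606), np.int64(-127), np.int64(277))]
134 [(246, np.int64(618), np.int64(-138), np.int64(271)), (248, np.int64(617), np.int64(-130), np.int64(278)), (250, np.int64(612), np.int64(-128), np.int64(276)), (252, np.int64(606), np.int64(-128), np.int64(271))]
135 [(246, np.int64(622), np.int64(-133), np.int64(274)), (248, np.int64(618), np.int64(-128), np.int64(276)), (250, np.int64(615), np.int64(-124), np.int64(277)), (252, np.int64(610), np.int64(-122), np.int64(276))]
136 [(246, np.int64(621), np.int64(-135), np.int64(268)), (248, np.int64(620), np.int
[... 2655 characters left out ...]
), np.int64(5)), (252, np.int64(506), np.int64(-275), np.int64(-2))]
149 [(246, np.int64(525), np.int64(-284), np.int64(-2)), (248, np.int64(521), np.int64(-278), np.int64(1)), (250, np.int64(515), np.int64(-275), np.int64(0)), (252, np.int64(511), np.int64(-269), np.int64(3))]
150 [(246, np.int64(527), np.int64(-282), np.int64(-3)), (248, np.int64(523), np.int64(-276), np.int64(0)), (250, np.int64(517), np.int64(-272), np.int64(0)), (252, np.int64(510), np.int64(-270), np.int64(-4))]
151 [(246, np.int64(529), np.int64(-280), np.int64(-5)), (248, np.int64(528), np.int64(-269), np.int64(5)), (250, np.int64(522), np.int64(-265), np.int64(4)), (252, np.int64(514), np.int64(-265), np.int64(-1))]
```

>>> move_arm(rows=[0, 0, -30, 0, 0, 0, 1, 0, 0, -30, 0, 0, 0, 1, 0, 0, -25, 0, 0, 0, 1, 0, 0, -10, 0, 0, 0, 1, 0, 0, 0, 0, 0, 0, 1, 0, 0, -3, 0, 0, 0, 1, 0, 0, -3, 0, 0, 0, 1, 0, 0, 0, 0, 0, 0, 1])

```text
time: 6.6
position: [0.589, -0.1653, 0.06]
tool_rot: [-0.13, 0.991, -0.0, 0.001]
ft_force: [0.2, 0.1, -0.8]
grip_width: 0.0006
```

>>> move_arm(rows=[0, 0, -2, 0, 0, 0, 1, 0, 0, -2, 0, 0, 0, 1, 0, 0, 0, 0, 0, 0, 1])

```text
time: 6.9
position: [0.5885, -0.165, 0.0553]
tool_rot: [-0.13, 0.991, 0.0, -0.0]
ft_force: [-0.2, 0.0, 0.6]
grip_width: 0.0007
```

>>> move_arm(rows=[0, 0, -2, 0, 0, 0, 1, 0, 0, -2, 0, 0, 0, 1, 0, 0, 0, 0, 0, 0, 1])

```text
time: 7.2
position: [0.5894, -0.1651, 0.0516]
tool_rot: [-0.13, 0.991, -0.0, 0.001]
ft_force: [0.8, 0.7, 1.7]
grip_width: 0.0002
```

Force is starting to appear; take one look at it.

>>> move_arm(rows=[0, 0, -2, 0, 0, 0, 1, 0, 0, -2, 0, 0, 0, 1, 0, 0, 0, 0, 0, 0, 1])

```text
time: 7.5
position: [0.5891, -0.1653, 0.0473]
tool_rot: [-0.13, 0.991, -0.0, 0.0]
ft_force: [2.4, 0.7, 2.4]
grip_width: -0.0001
```

```bash
python3 - <<'E'
from h import *
o=robot.get_obs();print(o["position"],o["ft_force"],o["moment"])
c=robot.camera("scene");cv2.imwrite("pics/s5.png",cv2.resize(c["color"][140:200,225:305,::-1],None,fx=10,fy=10,interpolation=cv2.INTER_CUBIC))
E
```

```text
[ 0.58906344 -0.16530881  0.04732486] [2.42429278 0.67667402 2.44982239] [ 0.13045265 -0.30813656 -0.03269618]
```

View pics/s5.png

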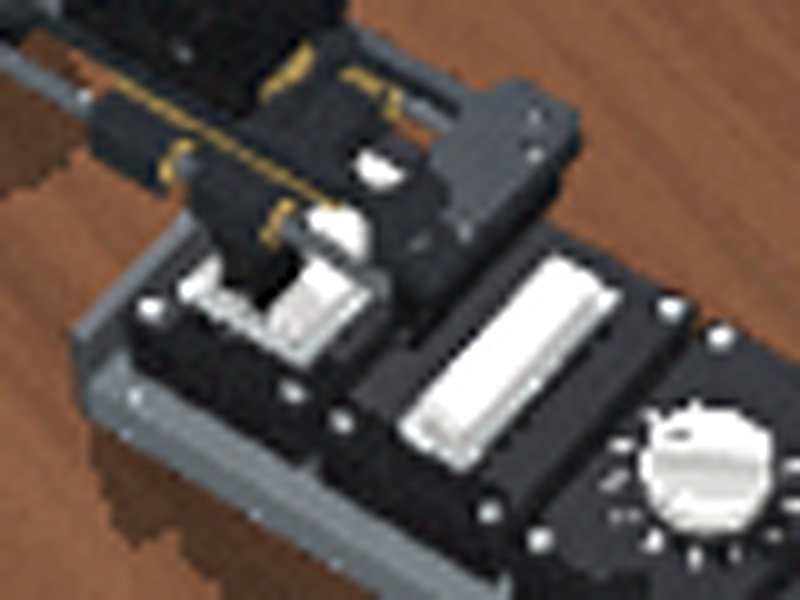

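>>> move_arm(rows=[0, 0, -1.5, 0, 0, 0, 1, 0, 0, -1.5, 0, 0, 0, 1, 0, 0, 0, 0, 0, 0, 1])

```text
time: 7.85
position: [0.5884, -0.1652, 0.0441]
tool_rot: [-0.13, 0.991, -0.0, -0.0]
ft_force: [1.6, 0.2, 2.6]
grip_width: 0.0003
```

>>> move_arm(rows=[0, 0, -1.5, 0, 0, 0, 1, 0, 0, 0, 0, 0, 0, 1])

```text
time: 8.05
position: [0.5883, -0.1652, 0.0426]
tool_rot: [-0.13, 0.991, 0.0, -0.0]
ft_force: [0.6, -0.5, 1.2]
grip_width: 0.0007
```

>>> move_arm(rows=[0, 0, -1.5, 0, 0, 0, 1, 0, 0, 0, 0, 0, 0, 1])

```text
time: 8.25
position: [0.5883, -0.1651, 0.0412]
tool_rot: [-0.13, 0.991, 0.0, -0.0]
ft_force: [1.4, -0.2, 2.2]
grip_width: 0.0006
```

>>> move_arm(rows=[0, 0, -1.5, 0, 0, 0, 1, 0, 0, 0, 0, 0, 0, 1])

```text
time: 8.45
position: [0.5884, -0.1651, 0.041]
tool_rot: [-0.13, 0.991, -0.0, -0.0]
ft_force: [-0.2, -0.2, 9.6]
grip_width: 0.0005
```

>>> move_arm(rows=[0, 0, 10, 0, 0, 0, 1, 0, 0, 30, 0, 0, 0, 1, 0, 0, 25, 0, 0, 0, 1, -16.6, 42.1, 0, 0, 0, 0, 1, -16.7, 42.1, 0, 0, 0, 0, 1, -16.7, 42.1, 0, 0, 0, 0, 1, -16.7, 42.1, 0, 0, 0, 0, 1, -16.7, 42.1, 0, 0, 0, 0, 1, 0, 0, 0, 0, 0, 0, 1, 0, 0, 0, 0, 0, 0, 1])

```text
time: 9.45
position: [0.5041, 0.0464, 0.1048]
tool_rot: [-0.132, 0.991, -0.0, -0.001]
ft_force: [1.1, -0.8, -0.5]
grip_width: 0.0006
```

```bash
python3 - <<'E'
from h import *
o=robot.get_obs();print(o["time"],o["position"],o["ft_force"])
c=robot.camera("scene");cv2.imwrite("pics/s6.png",cv2.resize(c["color"][130:240,225:355,::-1],None,fx=6,fy=5.4,interpolation=cv2.INTER_CUBIC))
w=robot.camera("wrist");cv2.imwrite("pics/w6.png",w["color"][:,:,::-1])
from scipy.spatial.transform import Rotation as Ro
T=np.array(w["tool_from_camera"]);K=w["camera_matrix"];R=Ro.from_quat(o["tool_rot"]).as_matrix()
for p in [(.505,.0454,.075),(.5445,-.099,.072)]:
    q=np.linalg.inv(T)@np.r_[R.T@(np.array(p)-o["position"]),1]
    th=np.arctan2(np.hypot(q[0],q[1]),q[2]);ph=np.arctan2(q[1],q[0])
    print(p,K[0,2]+K[0,0]*th*np.cos(ph),K[1,2]+K[1,1]*th*np.sin(ph))
E
```

```text
9.45 [0.50413884 0.0464132  0.10476925] [ 1.0844455  -0.81217582 -0.54949637]
(0.505, 0.0454, 0.075) 277.16590487313584 227.52603993957243
(0.5445, -0.099, 0.072) 90.82994700752423 224.48341500941208
```

View pics/s6.png

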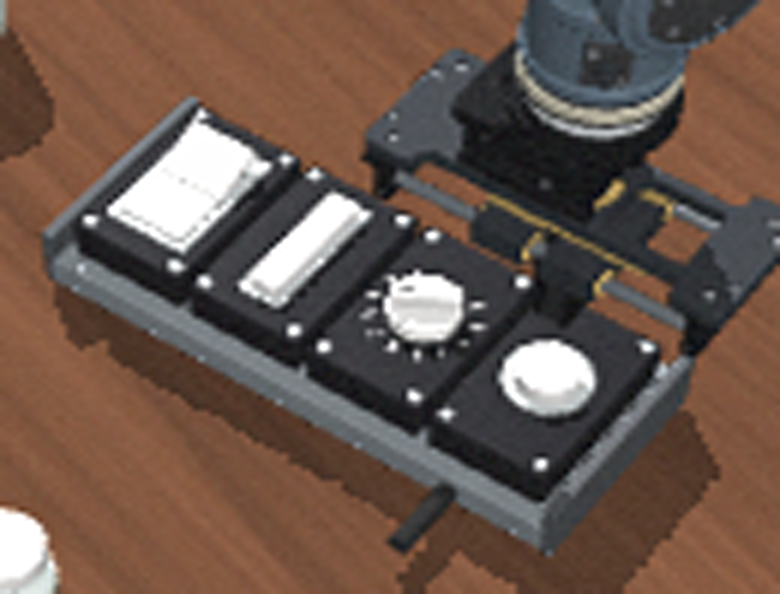

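View pics/w6.png

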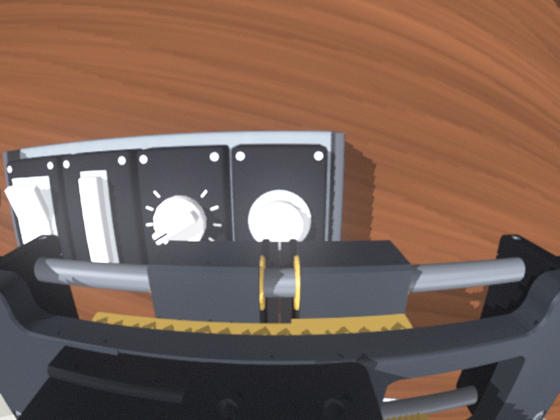

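>>> move_arm(rows=[0, -1, -25, 0, 0, 0, 1, 0, 0, -20, 0, 0, 0, 1, 0, 0, -5, 0, 0, 0, 1, 0, 0, -3, 0, 0, 0, 1, 0, 0, -2, 0, 0, 0, 1, 0, 0, -2, 0, 0, 0, 1, 0, 0, 0, 0, 0, 0, 1])

```text
time: 10.25
position: [0.5058, 0.0442, 0.0484]
tool_rot: [-0.13, 0.991, -0.0, 0.001]
ft_force: [0.5, -0.0, -0.0]
grip_width: 0.0005
```

>>> move_arm(rows=[0, 0, -2, 0, 0, 0, 1, 0, 0, -2, 0, 0, 0, 1, 0, 0, -1.5, 0, 0, 0, 1, 0, 0, 0, 0, 0, 0, 1])

```text
time: 10.65
position: [0.5058, 0.0442, 0.0424]
tool_rot: [-0.13, 0.991, -0.0, 0.001]
ft_force: [0.1, -2.4, 2.2]
grip_width: 0.0007
```

>>> move_arm(rows=[0, 0, -1.5, 0, 0, 0, 1, 0, 0, -1, 0, 0, 0, 1, 0, 0, 0, 0, 0, 0, 1])

```text
time: 10.95
position: [0.5058, 0.0442, 0.042]
tool_rot: [-0.13, 0.991, -0.0, 0.001]
ft_force: [-2.3, -1.8, 20.9]
grip_width: 0.0007
```

>>> move_arm(rows=[0, 0, 10, 0, 0, 0, 1, 0, 0, 30, 0, 0, 0, 1, 0, 0, 25, 0, 0, 0, 1, 9.7, -35.8, 0, 0, 0, 0, 1, 9.7, -35.8, 0, 0, 0, 0, 1, 9.7, -35.8, 0, 0, 0, 0, 1, 9.7, -35.8, 0, 0, 0, 0, 1, 0, 0, 0, 0, 0, 0, 1, 0, 0, 0, 0, 0, 0, 1])

```text
time: 11.85
position: [0.5432, -0.0988, 0.1042]
tool_rot: [-0.129, 0.992, 0.001, -0.001]
ft_force: [-0.6, 0.8, 0.1]
grip_width: 0.0002
```

```bash
python3 - <<'E'
from h import *
o=robot.get_obs();print(o["time"],o["position"],o["ft_force"])
c=robot.camera("scene");cv2.imwrite("pics/s7.png",cv2.resize(c["color"][130:240,225:355,::-1],None,fx=6,fy=5.4,interpolation=cv2.INTER_CUBIC))
w=robot.camera("wrist");cv2.imwrite("pics/w7.png",w["color"][:,:,::-1])
E
```

```text
11.85 [ 0.54323994 -0.09876444  0.10419029] [-0.56156484  0.75542159  0.11588264]
```

View pics/s7.png

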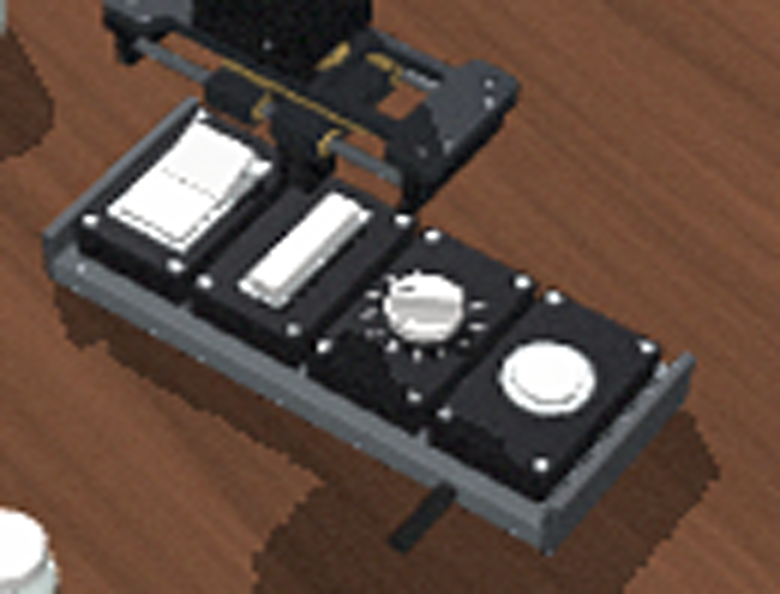

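View pics/w7.png

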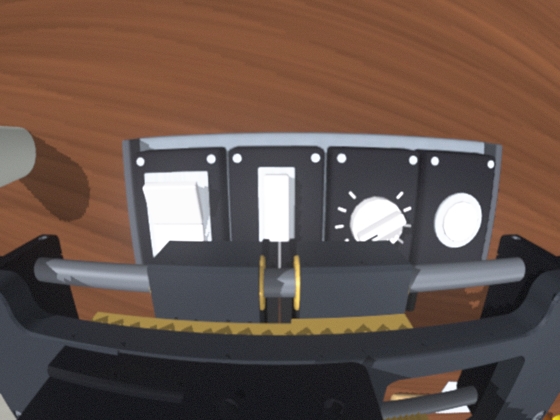

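>>> move_arm(rows=[0, 0, -25, 0, 0, 0, 1, 0, 0, -20, 0, 0, 0, 1, 0, 0, -5, 0, 0, 0, 1, 0, 0, -5, 0, 0, 0, 1, 0, 0, -3, 0, 0, 0, 1, 0, 0, -3, 0, 0, 0, 1, 0, 0, -2.5, 0, 0, 0, 1, 0, 0, 0, 0, 0, 0, 1])

```text
time: 12.75
position: [0.5441, -0.0981, 0.0419]
tool_rot: [-0.13, 0.992, 0.0, 0.0]
ft_force: [-0.9, 3.1, 5.5]
grip_width: 0.0004
```

>>> move_arm(rows=[0, 0, -1, 0, 0, 0, 1, 0, 0, -1, 0, 0, 0, 1, 0, 0, 0, 0, 0, 0, 1])

```text
time: 13.05
position: [0.5441, -0.0981, 0.0411]
tool_rot: [-0.13, 0.992, 0.0, 0.0]
ft_force: [-2.6, 5.1, 12.4]
grip_width: 0.0006
```

At the stop (12 N). Hold.

>>> move_arm(rows=[0, 0, 0, 0, 0, 0, 1, 0, 0, 0, 0, 0, 0, 1, 0, 0, 0, 0, 0, 0, 1, 0, 0, 0, 0, 0, 0, 1, 0, 0, 0, 0, 0, 0, 1, 0, 0, 0, 0, 0, 0, 1, 0, 0, 0, 0, 0, 0, 1, 0, 0, 0, 0, 0, 0, 1, 0, 0, 0, 0, 0, 0, 1, 0, 0, 0, 0, 0, 0, 1])

```text
time: 14.05
position: [0.5441, -0.0981, 0.0411]
tool_rot: [-0.13, 0.992, 0.0, 0.0]
ft_force: [-2.1, 4.2, 13.0]
grip_width: 0.0005
```

>>> move_arm(rows=[0, 0, 0, 0, 0, 0, 1, 0, 0, 0, 0, 0, 0, 1, 0, 0, 0, 0, 0, 0, 1, 0, 0, 0, 0, 0, 0, 1, 0, 0, 0, 0, 0, 0, 1, 0, 0, 0, 0, 0, 0, 1, 0, 0, 0, 0, 0, 0, 1, 0, 0, 0, 0, 0, 0, 1, 0, 0, 0, 0, 0, 0, 1])

```text
time: 14.95
position: [0.5441, -0.0981, 0.0411]
tool_rot: [-0.13, 0.992, 0.0, 0.0]
ft_force: [-2.1, 4.1, 13.1]
grip_width: 0.0006
```

>>> move_arm(rows=[0, 0, 10, 0, 0, 0, 1, 0, 0, 30, 0, 0, 0, 1, 0, 0, 40, 0, 0, 0, 1, 0, 0, 40, 0, 0, 0, 1, 0, 0, 0, 0, 0, 0, 1, 0, 0, 0, 0, 0, 0, 1])

```text
time: 15.55
position: [0.5448, -0.0995, 0.1606]
tool_rot: [-0.13, 0.991, -0.001, 0.001]
ft_force: [0.5, 0.1, -0.3]
grip_width: 0.0006
```

```bash
python3 - <<'E'
from h import *
o=robot.get_obs();print(o["time"],o["position"],o["ft_force"])
c=robot.camera("scene");cv2.imwrite("pics/s8.png",cv2.resize(c["color"][130:240,225:355,::-1],None,fx=6,fy=5.4,interpolation=cv2.INTER_CUBIC))
cv2.imwrite("pics/s8f.png",c["color"][:,:,::-1])
E
```

```text
15.55 [ 0.54477209 -0.09948105  0.16062517] [ 0.51613587  0.13971653 -0.31622763]
```

View pics/s8.png

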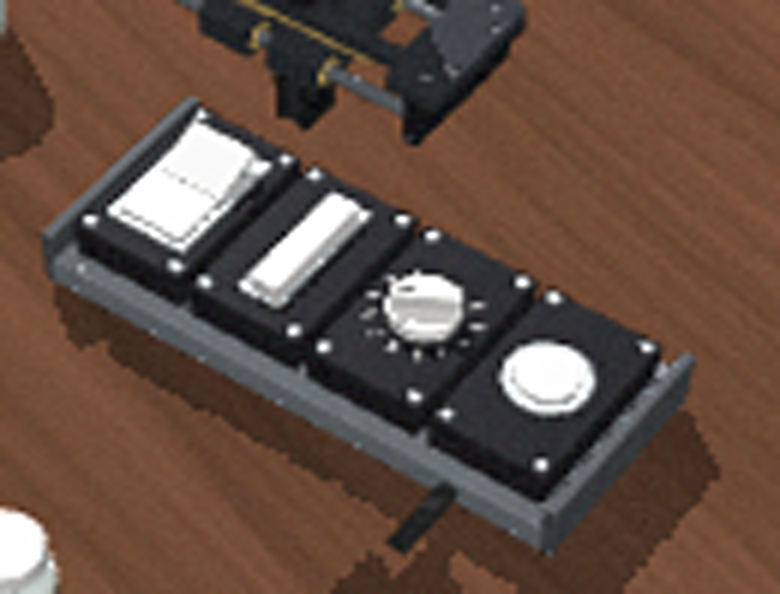

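View pics/s8f.png

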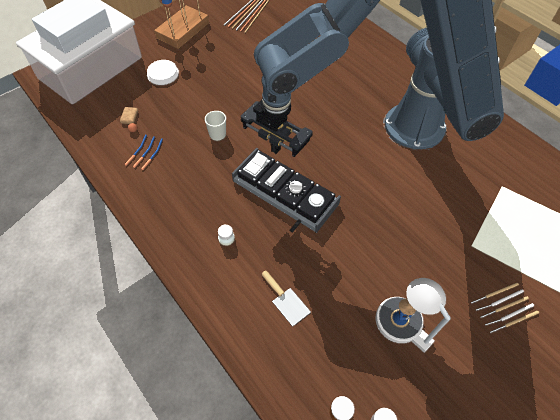

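All as wanted: rocker on, button in, key up, dial and loose things unmoved, arm clear.

```bash
python3 -c "
from rig import robot
print(robot.hand_in())"
```

```text
the job is handed in; nothing more can be done
None
```

I started the cycle and handed the job in; it reported no verdict. I pressed the mains rocker to its stop at 9.6 N and the lamp button to its stop at 21 N. I then held the turntable key at its stop for about two seconds at about 13 N and let it come up. Before each next press, the scene picture showed the previous control set.

**Last checks:** The final scene picture (about 15.6 s) shows:
- The rocker's far half is level, the button is in and the key is up.
- The dial mark, figure, pot, cup and spatula sit where they started, judged by eye in the picture and not measured.
- The arm is clear of everything and the force reading is about zero.

**What disagreed:** The real fingertips sit about 25 mm above the TCP position the robot reports. My first press on the rocker therefore stopped short in free air and moved nothing. The depth picture, the force reading and the unmoved rocker all agreed on this. I pressed again by force, and all three controls stopped within about 1 mm of the heights that offset predicts.

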